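# Show the freshly painted bud vase to the inspection camera

## Robot

A 6-joint arm with a two-finger parallel gripper is mounted at the origin on the work surface. World frame = base frame: x ahead of the robot, y to its left, z up, the work surface at z = 0. Lengths are in m, angles in rad, forces in N, time in s.
With the tool pointing down it reaches from about 0.275 to 1 m from the base axis. Payload 8.4 kg.
Tool frame: the origin (TCP) lies between the finger pads, 19 mm behind the fingertips; this is the grasp point; z points along the fingers, y is the line along which they close (so a half turn about z gives the same grasp; the last joint's range is limited). The gripper opens to 85 mm and grips with 20 to 120 N. Pads are 22 mm wide; open, the fingers measure 114 mm over their backs; the gripper's body (76 mm by 85 mm) begins 54 mm behind the grasp point. The pads swing forward as they close: fully open they stand 13 mm farther back than shut.
Start: joints at [-1.175, 0.353, 1.633, -0, 1.155, -0.002], TCP at [0.242, -0.576, 0.25] pointing down, gripper open.
Joint ranges: [-2.63, 2.63], [-0.92, 2.1], [0.06, 2.66], [-1.3, 4.44], [0, 2.69], [-3.02, 3.02]. Speed limits (rad/s): [2.22, 2.22, 2.79, 3.14, 3.14, 3.14].

## Interface

Orientations are given as a unit quaternion [x, y, z, w].
In Python, from rig import bot gives the robot as it stands. The module is installed in compiled form; this text tells all that it offers.
- The arm moves only by the tool arm_command, never from a script. Its argument "moves" is a list of rows, each a list of 6 numbers: the shift along the tool's x, y, z as a fraction of full scale, then the turn, a rotation vector about the tool's x, y, z as a fraction of full scale. A call has 1 to 12 rows; each row shifts and turns the commanded pose from where the row before left it, along the tool's axes as they then stand; what a row does not reach is not made up. Full scale, the value 1, is 0.25 m for a shift and 90 degrees for a turn. A row lasts 1/10 s, in which the tool goes at most 50 mm and 8.59 degrees, less where a joint would pass 70% of its speed; a pose out of reach is approached as far as the arm can. A call with a number of a shift or a turn outside -1 to 1 is refused whole. A call with a gripper value outside its range is refused whole. "grip" is the opening, from -1 (shut) to 1 (fully open), set as the call begins (left out, the last holds). The fingers move at their own pace and stop on an object; "squeeze" is the grip in N (left out, the last holds). Time passes only in rows, so rows that do not move let the fingers close. It gives the time, the measured TCP pose, the force, the opening and the grip force at its end, in the units of the state.
- bot.read_state(): the state, without advancing time (a new reading comes with each control period).
- bot.capture(name): name is "scene" or "side" or "wrist"; returns the picture (400x640x3 uint8, red, green, blue); there is no depth.
- bot.camera_info(name): a dict with "fx", "fy", "cx", "cy" (pixels), "R" (3x3) and "t" (3): a world point X has camera coordinates R X + t; the wrist camera has in their place "tool_from_camera" (4x4, takes a point from camera to tool coordinates, whose origin is the TCP and whose axes are the flange's). Camera axes: x right, y down, z forward; pixel columns grow to the right and rows downward; lengths in m; the calibration is good to about 2 mm. A picture is of the moment at which its call begins: read the wrist's pose just before it. camera_info takes no time and is no camera call.
- bot.sign_off(): hands the job in; it is judged then, once.
Trained networks look in the newest picture that a camera, given by its name, has taken for a name from the list of things; names that differ only in an ending like _2 or _b are one class to them, and where a whole thing is asked for, a point or a joint stands for the part that bears it (a point fixed in the world has none). Each returns a list of dicts, best first, with "score" (0 to 1); they miss things now and then, are a little off and sometimes report something else, mostly with a low value. They report only what shows in the picture. A call takes as long as a camera call.
- bot.find_in(target, camera): "xy" ([column, row] in pixels, amid what is visible of it).
- bot.trace(target, camera): "region" (400x640 bool, what is visible of it) and "xy" ([column, row] in pixels, amid what is visible of it).
The state is a dict: "clock": time; "qpos": joint angles; "joint_vel": joint speeds; "joint_torque": joint torques, N m; "position": TCP position; "ee_rot": TCP orientation; "force": force on the tool from outside, world axes, zero at the start; "ft_torque": the same for the moment, N m; "width": finger opening in m; "gripper_force": force on a finger pad.
Only numpy, scipy, OpenCV 4.12 (cv2) and the standard library are available. Lean on these libraries where they do the work, as an engineer would, in place of code of your own. Each camera call takes 0.05 s, during which the arm holds its last target. There are 200 camera calls.

## Task

The painted bud vase in the centring chuck is due for its inspection picture: swing the chuck's lever anticlockwise round to its stop so that the three jaws let go of the foot, then lift the vase out by its bare neck, keeping off the painted belly, which is still wet. Hold it still in the air in front of the inspection camera, with the flower in the middle of the view, 15 cm from the lens and facing it squarely, and the vase upright in the camera's picture (the camera looks down a little, so the vase leans back to match). Finish while still holding it there, and do not touch the camera or shift the other things on the bench.

Things in the scene. Friction and masses are not known exactly. Their poses are not given: they have to be found in the camera images.
- chuck: Three-jaw centring chuck fixed to the bench. Origin under its centre, z up. Grey foot 170 mm wide, steel ring with lever, aluminium plate 144 mm wide, its top 60 mm up. On it three coupled steel jaws, 20 mm wide, 17.5 mm high, 120 degrees apart, one along +x: closed, their toes lock over the vase's foot 21 mm from the axis; open, they stand back at 35 mm.
- lever (a joint): The chuck's ring and lever, turning about the chuck's vertical axis: 0 closed (starts at 0 to 0.1), grows anticlockwise seen from above to its stop at 1.0 rad, where the jaws are fully open (14 mm of jaw travel per rad). It stays where it is left; turning it takes about 0.25 N m (2 to 3 N at the knob).
- lever_knob (a point): Lever's upright black knob, a round grip 20 mm in diameter, 55 to 106 mm above the bench, fixed on the lever's bar. This point: on the knob's axis, 85 mm above the bench, 115 mm from the chuck's axis. At lever value q it stands at the angle (q - 2.356 rad) about z in the chuck's frame.
- vase: Painted bud vase, 116 mm tall, 0.15 to 0.3 kg. Origin under its centre, z up its axis. Foot 52 mm wide, 7 mm thick; stem 36 mm wide to 20 mm; blue round belly 64 mm wide from 20 to 66 mm with a red and white flower on its +x side; straight bare neck 28 mm wide from 66 to 116 mm. Starts upright in the middle of the chuck's plate, flower turned roughly away from the robot.
- vase_belly: The vase's painted belly, wet: it is rigidly part of the vase (same origin and axes) and reaches from 20 to 66 mm above the vase's underside. Neither fingers nor arm may touch it.
- flower (a point): Middle of the flower on the belly's surface: 32 mm along +x from the vase's axis, 42.5 mm above its underside; axes as the vase's, x straight out of the flower.
- vase_neck (a point): Point on the vase's axis 92 mm above its underside, a good height for the TCP when gripping the neck; axes as the vase's.
- camera: Inspection camera's stand, fixed: black base plate 170 x 150 x 14 mm, steel column of 25 mm diameter, 414 mm tall, standing 128 mm along +x from the origin, which lies on the bench straight below the front of the lens (the plate reaches from 8 to 178 mm in x). Its x axis points away from where the camera looks; z up.
- cam_head: White camera head, black lens, white ring light 88 mm wide. Origin at the centre of the front of the lens, 303 mm above the bench. The lens looks along the head's -x, tipped 0.44 rad (25 degrees) below level; z is up in the picture. With the vase's axes parallel to these (x to x, z to z) the flower faces the lens squarely and upright.
- focus (a point): Point on the line of sight 150 mm in front of the lens (along the head's -x), where the flower belongs; axes as the head's.
- vase_plain: Bystander: white undecorated bud vase of the same shape, 116 mm tall, 64 mm wide, on the bench. Origin under its centre.
- turtle_gilt: Bystander: gilded turtle figurine with coloured shell, 92 x 94 x 42 mm, on a cream plaster disc of 150 mm diameter and 50 mm height. Origin under its centre.
- turtle_white: Bystander: white unglazed turtle figurine, 92 x 94 x 40 mm. Origin under its centre.
- glaze_jar: Bystander: white jar with a yellow cap, 64 mm in diameter, 70 mm tall. Origin under its centre.
- squeeze_bottle: Bystander: white squeeze bottle with a black pointed cap, 52 mm in diameter, 140 mm tall. Origin under its centre.
- bowl: Bystander: small lilac bowl, 90 mm in diameter, 50 mm tall. Origin under its centre.

How it is judged:
On the way, in this order (a step that is already met when the one before it is completed fails the run):
1. the lever is swung round to its stop (0.88 rad or more) with the vase still standing in the chuck (value of joint lever above 0.88 rad and z of vase in the frame of chuck below 0.07 m and angle between vase's own z axis and vertical below 0.15 rad), for 0.2 s.
2. the vase is held in the fingers, lifted clear above the jaws (z of vase in the frame of chuck above 0.085 m and contact force between the fingers and vase above 1 N), for 0.1 s.
At the end, for the whole second after the job is handed in: Vase held still in the fingers in the air, touching neither chuck nor camera; flower within 20 mm along and 15 mm across the line of sight of the point 150 mm before the lens, facing it and upright in its picture within 0.2 rad; lever still at 0.88 rad or more (x of flower in the frame of focus between -0.02 and 0.02 m and y of flower in the frame of focus between -0.015 and 0.015 m and z of flower in the frame of focus between -0.015 and 0.015 m and angle between the x axis of vase and the x axis of cam_head, either way round below 0.2 rad and angle between the z axis of vase and the z axis of cam_head, either way round below 0.2 rad and x of vase_neck in the frame of focus below -0.015 m and z of vase_neck in the frame of focus above 0.025 m and height (world z) of vase above 0.12 m and contact force between the fingers and vase above 1 N and contact force between vase and chuck below 0.1 N and contact force between vase and camera below 0.1 N and linear speed of vase below 0.02 m/s and angular speed of vase below 0.15 rad/s and value of joint lever above 0.88 rad); the arm keeps its last pose, push and grip.
It fails at once if the vase is pulled up while the jaws are still closed on its foot (value of joint lever below 0.6 rad and z of vase in the frame of chuck above 0.075 m and horizontal distance between vase and chuck below 0.06 m).
It fails at once if the wet painted belly is touched by the robot (contact force between any of the fingers, the arm and vase_belly above 0.3 N).
It fails at once if the camera is touched (contact force between anything else and camera above 1 N).
It fails at once if one of the other things on the bench is shifted by more than 25 mm (distance of any of vase_plain, turtle_gilt, turtle_white, glaze_jar, squeeze_bottle, bowl from where it was at the start of the episode above 0.025 m).
It also fails if it takes over 48 s, if anything falls off the work surface, if the arm or the gripper's body presses on something with over 40 N, if the wrist force passes 120 N, or if a joint passes its speed limit or range.

## Working session

There is one attempt and no reset: what is moved stays moved. The work goes in short steps, Python scripts to look and compute and a tool call to move; the robot and the scene stay as the last step left them, time stands still between calls to the robot, and variables do not carry over. Pictures are saved under pics/ and viewed, at most 10 in all, crops included, and the job is handed in when it is done.

Besides the shell and the picture viewer there is one more tool, called after "Emit:" by a JSON object that holds its "op" and its "data". arm_command: Moves the arm, as the interface text tells. Its arguments: {"type":"object","properties":{"moves":{"type":"array"},"grip":{"type":"number"},"squeeze":{"type":"number"}},"required":["moves"]}

```bash
mkdir -p pics; cat > h.py <<'E'
import numpy as np, cv2
from scipy.spatial.transform import Rotation as Rn
from rig import bot
def cap(n):
    im=bot.capture(n); cv2.imwrite(f'pics/{n}_{bot.read_state()["clock"]:.2f}.png',im[:,:,::-1]); return im
def P(name,st=None):
    c=bot.camera_info(name); K=np.array([[c['fx'],0,c['cx']],[0,c['fy'],c['cy']],[0,0,1]])
    if name=='wrist':
        st=st or bot.read_state(); T=np.eye(4);T[:3,:3]=Rn.from_quat(st['ee_rot']).as_matrix();T[:3,3]=st['position']
        E=np.linalg.inv(T@np.array(c['tool_from_camera'])); R,t=E[:3,:3],E[:3,3]
    else: R,t=np.array(c['R']),np.array(c['t'])
    return K@np.c_[R,t]
def tri(Ps,xys):
    A=[]
    for p,(u,v) in zip(Ps,xys): A+= [u*p[2]-p[0],v*p[2]-p[1]]
    x=np.linalg.svd(np.array(A))[2][-1]; return x[:3]/x[3]
def onplane(p,uv,z):
    M=np.c_[p[:,0],p[:,1],-np.array([uv[0],uv[1],1])]; s=np.linalg.solve(M,-(p[:,2]*z+p[:,3])); return np.array([s[0],s[1],z])
def proj(p,X):
    q=p@np.r_[X,1]; return q[:2]/q[2]
E
python3 - <<'E'
from h import *
print(bot.read_state())
cap('scene');cap('side')
for n in ['scene','side']:
    c=bot.camera_info(n);print(n,c['fx'],-np.array(c['R']).T@c['t'])
    for t in ['chuck','lever_knob','vase','flower','camera','cam_head','vase_plain','turtle_gilt','squeeze_bottle']:
        print(t,[(np.round(d['xy']).tolist(),round(d['score'],2)) for d in bot.find_in(t,n)[:2]])
E
ls pics
```

```text
{'clock': 0.0, 'qpos': array([-1.17539035e+00,  3.53661566e-01,  1.63414066e+00, -3.81978022e-07,
        1.15522751e+00, -2.39205981e-03]), 'joint_vel': array([ 0.00093739, -0.00053428,  0.0005034 , -0.00107931,  0.00223204,
       -0.00206638]), 'joint_torque': array([ 2.92897879e-03, -6.05237174e+01, -3.42067337e+01,  4.05879337e-04,
        9.11644165e-03,  1.83911561e-05]), 'position': array([ 0.24194423, -0.57576805,  0.2492505 ]), 'ee_rot': array([ 9.80284446e-01,  1.97590202e-01, -1.40462563e-04, -7.04677826e-04]), 'force': array([ 0.88777929, -1.39023048, -0.5463042 ]), 'ft_torque': array([-0.01855522,  0.01572209, -0.01077841]), 'gripper_force': 0.0, 'width': 0.08538652362958224}
scene 396.5415290074802 [1.13135235 0.32468974 1.02197653]
chuck [([240.0, 198.0], 0.76)]
lever_knob [([233.0, 207.0], 0.84)]
vase [([233.0, 181.0], 0.9)]
flower [([239.0, 179.0], 0.75)]
camera [([350.0, 247.0], 0.74), ([336.0, 305.0], 0.64)]
cam_head []
vase_plain [([341.0, 190.0], 0.81), ([392.0, 203.0], 0.33)]
turtle_gilt [([454.0, 233.0], 0.56)]
squeeze_bottle [([207.0, 248.0], 0.93), ([238.0, 178.0], 0.47)]
side 402.48328865592623 [0.10565672 0.72613537 0.80822013]
chuck [([386.0, 202.0], 0.75), ([387.0, 178.0], 0.67)]
lever_knob [([400.0, 208.0], 0.81), ([326.0, 176.0], 0.29)]
vase [([388.0, 179.0], 0.7)]
flower [([388.0, 179.0], 0.64), ([396.0, 206.0], 0.3)]
camera []
cam_head [([388.0, 181.0], 0.72), ([230.0, 163.0], 0.6)]
vase_plain [([384.0, 272.0], 0.9)]
turtle_gilt [([281.0, 361.0], 0.7), ([229.0, 158.0], 0.51)]
squeeze_bottle [([326.0, 178.0], 0.76), ([395.0, 206.0], 0.68)]
scene_0.05.png
side_0.10.png
```

View pics/scene_0.05.png

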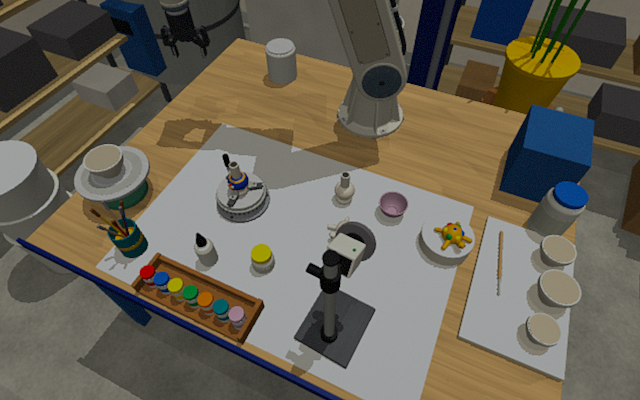

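View pics/side_0.10.png

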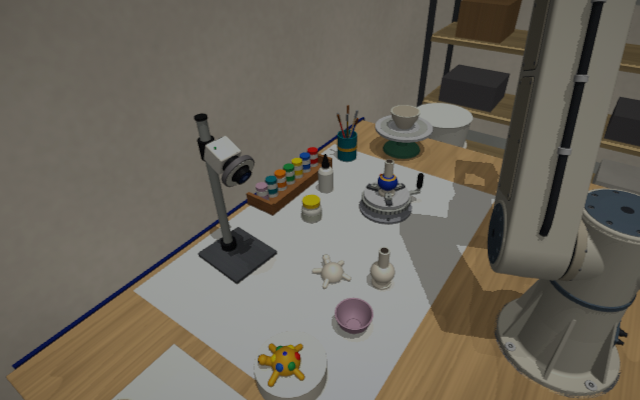

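The scene view shows the chuck at about (243,198), the neck top at (236,165) and the knob at (226,160). The camera head is at (350,245) and its base at (335,325). In the side view the chuck is at (387,200), the vase at (388,178), the knob at (420,181) and the lens at (240,170).

```bash
python3 - <<'E'
from h import *
S=P('scene');D=P('side')
f=lambda a,b:np.round(tri([S,D],[a,b]),3)
print('neck top',f((236,165),(389,162)))
print('knob',f((226,158),(420,177)))
print('lens',f((354,240),(243,173)))
print('coltop',f((325,260),(201,117)))
for n,p,uv in [('sc base',S,(335,325)),('sd base',D,(238,254)),('sc plate',S,(243,194)),('sd plate',D,(387,195))]: print(n,onplane(p,uv,.014 if 'base' in n else .06))
a=cv2.imread('pics/scene_0.05.png');b=cv2.imread('pics/side_0.10.png')
r=lambda i,x,y:cv2.resize(i[y:y+75,x:x+100],(400,300),interpolation=cv2.INTER_CUBIC)
r2=lambda i,x,y:cv2.resize(i[y:y+150,x:x+133],(400,300),interpolation=cv2.INTER_CUBIC)
m=np.vstack([np.hstack([r(a,195,150),r(b,340,150)]),np.hstack([cv2.resize(a[215:365,270:400],(400,300)),cv2.resize(b[110:290,170:300],(400,300))])])
cv2.imwrite('pics/m.png',m)
E
```

```text
neck top [ 0.55  -0.219  0.176]
knob [ 0.482 -0.315  0.094]
lens [0.716 0.202 0.306]
coltop [0.836 0.191 0.412]
sc base [0.80223769 0.20349379 0.014     ]
sd base [0.78616194 0.2062211  0.014     ]
sc plate [ 0.56414724 -0.2080939   0.06      ]
sd plate [ 0.54378319 -0.21649036  0.06      ]
```

View pics/m.png

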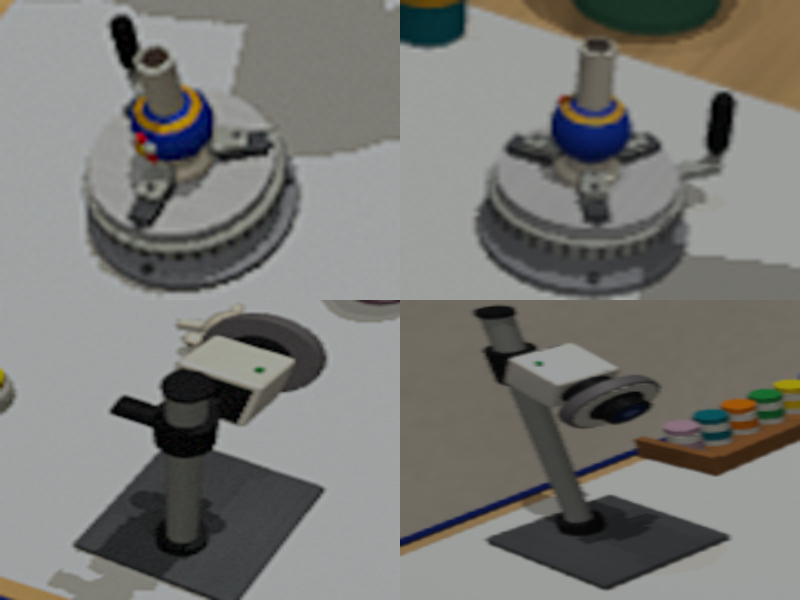

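The crop shows the flower edge facing +x/away (scene crop (150,145)), a jaw pointing to (148,200), and the knob behind to the left. The stand's base-plate corners are clear in both views.

```bash
cat > base.py <<'E'
from h import *
S=P('scene');D=P('side')
# column foot / corner pixels -> world on plate top
cs={'sc':(S,[(323.6,288.5),(375,309),(347.5,362),(294.5,337.5)]),'sd':(D,[(198.6,254),(237,277),(276.6,252),(239,227.5)])}
for k,(p,l) in cs.items():
    q=np.array([onplane(p,u,.014)[:2] for u in l]); print(k,q.round(3).tolist(),'ctr',q.mean(0).round(4))
    for i in range(4):
        d=q[(i+1)%4]-q[i]; print('  len',np.hypot(*d).round(3),'ang',np.degrees(np.arctan2(d[1],d[0])).round(1))
E
python3 base.py
python3 - <<'E'
import cv2,numpy as np
from h import *
# dark plate segmentation
for n,f,box in [('scene','pics/scene_0.05.png',(285,275,385,370)),('side','pics/side_0.10.png',(190,215,285,285))]:
    im=cv2.imread(f);x0,y0,x1,y1=box;m=(im[y0:y1,x0:x1].max(2)<90).astype(np.uint8)
    m=cv2.morphologyEx(m,cv2.MORPH_OPEN,np.ones((3,3)))
    c=max(cv2.findContours(m,0,2)[0],key=cv2.contourArea);h=cv2.convexHull(c);e=0.02*cv2.arcLength(h,True)
    print(n,(cv2.approxPolyDP(h,e,True)[:,0]+[x0,y0]).tolist())
E
```

```text
sc [[0.724, 0.136], [0.72, 0.282], [0.872, 0.267], [0.873, 0.124]] ctr [0.7974 0.2021]
  len 0.146 ang 91.5
  len 0.153 ang -5.6
  len 0.143 ang -89.6
  len 0.15 ang 175.4
sd [[0.879, 0.269], [0.727, 0.27], [0.701, 0.139], [0.866, 0.122]] ctr [0.793  0.1999]
  len 0.153 ang 179.4
  len 0.133 ang -101.1
  len 0.166 ang -6.1
  len 0.147 ang 84.7
scene [[315, 275], [340, 275], [374, 309], [346, 367], [294, 338]]
side [[218, 215], [227, 215], [276, 251], [239, 282], [200, 257], [190, 242]]
```

```bash
cat >> h.py <<'E'
def rows(pos,R,n=None,st=None):
    """straight path to pose, as rows in tool axes"""
    st=st or bot.read_state();p0=np.array(st['position']);R0=Rn.from_quat(st['ee_rot'])
    d=np.array(pos)-p0; rv=(R0.inv()*R).as_rotvec()
    n=n or int(np.ceil(max(np.linalg.norm(d)/.045,np.degrees(np.linalg.norm(rv))/8,1)))
    step=Rn.from_rotvec(rv/n);Rc=R0
    for i in range(n):
        print([round(float(v),3) for v in np.r_[Rc.inv().apply(d/n)/.25,(rv/n)/(np.pi/2)]],end=',' if i<n-1 else '\n');Rc=Rc*step
def down(yx):  # tool pointing down, tool x axis at azimuth yx (deg); tool y at yx-90
    return Rn.from_euler('z',yx,degrees=True)*Rn.from_quat([1,0,0,0])
E
python3 - <<'E'
from h import *
c=bot.camera_info('wrist');print(np.round(c['tool_from_camera'],3),c['fx'])
print(down(22.8).as_quat())
rows([.52,-.30,.36],down(22.8))
E
```

```text
[[-0.    -0.952 -0.307  0.079]
 [ 1.    -0.    -0.001  0.001]
 [ 0.    -0.307  0.952 -0.123]
 [ 0.     0.     0.     1.   ]] 292.3466707524121
[0.98027117 0.19765734 0.         0.        ]
[0.145, -0.059, -0.044, 0.0, -0.0, -0.0],[0.145, -0.059, -0.044, 0.0, -0.0, -0.0],[0.145, -0.059, -0.044, 0.0, -0.0, -0.0],[0.145, -0.059, -0.044, 0.0, -0.0, -0.0],[0.145, -0.059, -0.044, 0.0, -0.0, -0.0],[0.145, -0.059, -0.044, 0.0, -0.0, -0.0],[0.145, -0.059, -0.044, 0.0, -0.0, -0.0],[0.145, -0.059, -0.044, 0.0, -0.0, -0.0],[0.145, -0.059, -0.044, 0.0, -0.0, -0.0],[0.145, -0.059, -0.044, 0.0, -0.0, -0.0]
```

Emit:
{"op": "arm_command", "data": {"moves": [[0.17,-0.075,-0.02,0,0,0],[0.17,-0.075,-0.02,0,0,0],[0.17,-0.075,-0.02,0,0,0],[0.17,-0.075,-0.02,0,0,0],[0.17,-0.075,-0.02,0,0,0],[0.17,-0.075,-0.02,0,0,0],[0.17,-0.075,-0.02,0,0,0],[0.17,-0.075,-0.02,0,0,0],[0.17,-0.075,-0.02,0,0,0],[0.17,-0.075,-0.02,0,0,0],[0,0,0,0,0,0],[0,0,0,0,0,0]]}}

```text
clock: 2.2
position: [0.5617, -0.238, 0.2999]
ee_rot: [0.98, 0.199, -0.0, 0.0]
force: [-0.9, -0.8, -0.3]
width: 0.0854
gripper_force: 0.0
```

```bash
python3 - <<'E'
from h import *
st=bot.read_state();print(st['position'],st['qpos']);im=cap('wrist');np.save('w1.npy',P('wrist',st))
for t in ['chuck','lever_knob','vase','flower','vase_neck','camera']:
    print(t,[(np.round(d['xy']).tolist(),round(d['score'],2)) for d in bot.find_in(t,'wrist')[:2]])
cv2.imwrite('pics/w1.png',im[:,:,::-1])
E
```

```text
[ 0.56168429 -0.23798013  0.29988024] [-4.03014561e-01  2.87502996e-01  1.61192112e+00 -4.07968877e-04
  1.24228961e+00  7.67737990e-01]
chuck [([313.0, 154.0], 0.79)]
lever_knob [([357.0, 147.0], 0.7)]
vase [([304.0, 183.0], 0.65)]
flower [([304.0, 185.0], 0.66)]
vase_neck [([302.0, 187.0], 0.82)]
camera []
```

View pics/w1.png

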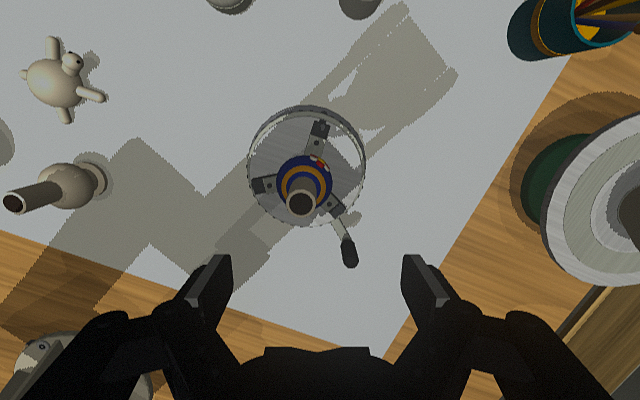

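The wrist view shows the neck's top rim at (301,203), the flower at about (318,162) and the knob at (348,255). Jaw ends are at (319,130) and (262,186).

Emit:
{"op": "arm_command", "data": {"moves": [[0.12,0,0.03,0,0,0],[0.12,0,0.03,0,0,0],[0.12,0,0.03,0,0,0],[0,0,0,0,0,0],[0,0,0,0,0,0]]}}

```text
clock: 3.05
position: [0.6439, -0.2041, 0.2769]
ee_rot: [0.98, 0.198, -0.001, -0.0]
force: [-0.1, 0.4, 0.7]
width: 0.0855
gripper_force: 0.0
```

```bash
python3 - <<'E'
from h import *
st=bot.read_state();print(st['position'],st['clock']);im=cap('wrist');np.save('w2.npy',P('wrist',st))
for t in ['lever_knob','vase','flower','vase_neck']:
    print(t,[(np.round(d['xy']).tolist(),round(d['score'],2)) for d in bot.find_in(t,'wrist')[:2]])
cv2.imwrite('pics/w2.png',im[:,:,::-1])
a=cv2.imread('pics/w1.png')
m=np.hstack([cv2.resize(a[100:280,230:390],(400,450),interpolation=2),cv2.resize(im[160:340,230:390,::-1],(400,450),interpolation=2)])
cv2.imwrite('pics/m2.png',m)
E
```

```text
[ 0.64389128 -0.20405354  0.27691109] 3.05
lever_knob [([351.0, 212.0], 0.69), ([313.0, 224.0], 0.66)]
vase [([302.0, 266.0], 0.69)]
flower [([301.0, 269.0], 0.79)]
vase_neck [([299.0, 271.0], 0.96)]
```

View pics/m2.png

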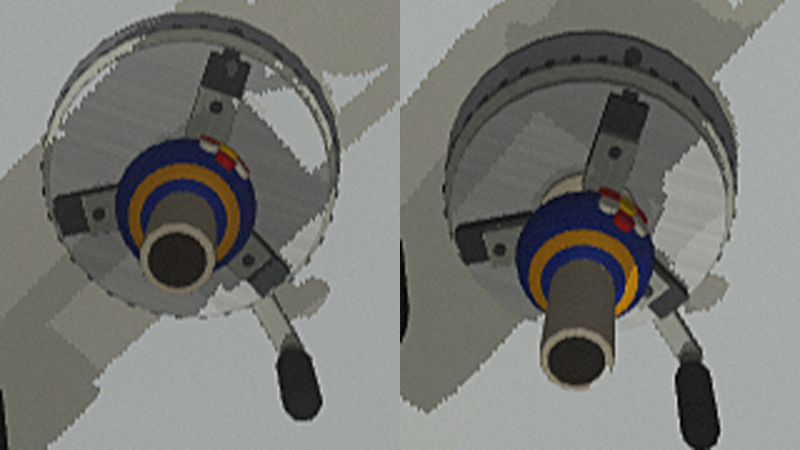

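Right crop (second view): neck rim centre (578,360), flower middle (627,207), knob top (704,438), +x jaw end (628,97). Left crop: (177,258), (225,152), (304,408) and (229,55) for the same points.

```bash
python3 - <<'E'
from h import *
A=np.load('w1.npy');B=np.load('w2.npy');S=P('scene');D=P('side')
f1=lambda x,y:(230+x/2.5,100+y/2.5)
f2=lambda x,y:(230+(x-400)/2.5,160+y/2.5)
sc=lambda x,y:(195+x/4,150+y/4); sd=lambda x,y:(340+(x-400)/4,150+y/4)
r=np.round
nt=tri([A,B,S,D],[f1(177,258),f2(578,360),sc(156,55),sd(598,45)]);print('necktop',r(nt,4),r(tri([A,B],[f1(177,258),f2(578,360)]),4))
kt=tri([A,B,S,D],[f1(304,408),f2(704,438),sc(121,20),sd(723,97)]);print('knobtop',r(kt,4),r(tri([A,B],[f1(304,408),f2(704,438)]),4))
fl=tri([A,B],[f1(225,152),f2(627,207)]);print('flower',r(fl,4))
for g,p,u in [('A',A,f1(225,152)),('B',B,f2(627,207))]:
    X=onplane(p,u,.1025);print('flower plane',g,r(X,4),np.degrees(np.arctan2(*(X-nt)[1::-1])))
for p,u,v in [(A,f1(229,55),f1(98,214)),(A,f1(75,214),f1(98,214)),(B,f2(628,97),f2(500,250))]:
    X=onplane(p,u,.0775)-nt;print('jaw',np.degrees(np.arctan2(X[1],X[0])),np.hypot(X[0],X[1]))
d=kt-nt;print('knob ang',np.degrees(np.arctan2(d[1],d[0])),np.hypot(d[0],d[1]))
# plate top ellipse rim (A): points on rim  check centre
for p,u in [(A,f1(45,185)),(A,f1(340,170)),(A,f1(190,25)),(B,f2(448,200)),(B,f2(730,200)),(B,f2(595,78))]:
    X=onplane(p,u,.06)-nt; print(r(X[:2],4),np.hypot(X[0],X[1]).round(4))
E
```

```text
necktop [ 0.5509 -0.2265  0.1752] [ 0.5538 -0.2271  0.1767]
knobtop [ 0.4813 -0.3182  0.1043] [ 0.4817 -0.3199  0.1037]
flower [ 0.5835 -0.2343  0.1021]
flower plane A [ 0.5833 -0.2336  0.1025] -12.423665775301309
flower plane B [ 0.584  -0.2349  0.1025] -14.286006270022055
jaw 5.4645525245582025 0.0705069523759588
jaw 121.39383137348729 0.054414405939174196
jaw 6.230845168117186 0.07422398284029863
knob ang -127.24024783736525 0.11512750759995757
[-0.0256  0.067 ] 0.0717
[ 0.0397 -0.0676] 0.0784
[0.0749 0.0286] 0.0802
[-0.0179  0.0689] 0.0712
[ 0.0381 -0.0642] 0.0746
[0.0714 0.0242] 0.0754
```

```bash
python3 - <<'E'
from h import *
S=P('scene');D=P('side');r=np.round
sc=lambda x,y:(270+x/3.077,215+(y-300)/2); sd=lambda x,y:(170+(x-400)/3.077,110+(y-300)*.6)
ring=tri([S,D],[sc(267,353),sd(609,401)]);top=tri([S,D],[sc(188,384),sd(495,313)]);ft=tri([S,D],[sc(181,538),sd(582,521)])
print('ring',r(ring,3),'top',r(top,3),'foot',r(ft,3))
print('foot planes',onplane(S,sc(181,538),.02),onplane(D,sd(582,521),.02))
d=top[:2]-ring[:2];print(np.hypot(*d),np.degrees(np.arctan2(*d[::-1])))
# fit stand pose (x,y,yaw) to observations
from scipy.optimize import least_squares
obs=[([128,0,414],S,sc(188,384)),([128,0,414],D,sd(495,313)),([128,0,20],S,sc(181,538)),([128,0,20],D,sd(582,521))]
for (px,c) in [((374.5,309),[8,75,14]),((346.5,367),[178,75,7]),((294,338),[178,-75,7])]: obs.append((c,S,px))
for (px,c) in [((276.6,252),[8,-75,7]),((238,281.5),[8,75,0]),((199,256),[178,75,7]),((239,227.5),[178,-75,14])]: obs.append((c,D,px))
obs+=[([3,0,303],S,sc(267,353)),([3,0,303],D,sd(609,401))]
def res(v):
    o=[]
    for c,p,u in obs:
        X=Rn.from_euler('z',v[2]).apply(np.array(c)/1e3)+[v[0],v[1],0];o+=list(proj(p,X)-u)
    return o
s=least_squares(res,[.7,.2,0],loss='soft_l1');print(s.x,np.degrees(s.x[2]));print(r(np.array(res(s.x)).reshape(-1,2),1).tolist())
# knob grip
rows([.482,-.318,.16],down(-37.2))
E
```

```text
ring [0.722 0.21  0.315] top [0.828 0.199 0.415] foot [0.832 0.197 0.025]
foot planes [0.83146594 0.19919392 0.02      ] [0.8358561  0.19070431 0.02      ]
0.10627916667093418 -6.101803930443381
[ 0.70237152  0.20701137 -0.07256791] -4.15783468759903
[[-1.0, 1.0], [-0.3, 0.0], [-0.3, -0.8], [-0.3, 2.2], [0.8, -1.5], [-0.5, 1.3], [-1.0, 0.0], [0.9, -0.4], [-0.3, 3.5], [-1.5, -1.0], [-1.5, -1.5], [0.8, -4.6], [6.4, 6.4]]
[-0.096, 0.021, 0.059, 0.0, -0.0, 0.083],[-0.093, 0.033, 0.059, 0.0, -0.0, 0.083],[-0.088, 0.045, 0.059, 0.0, -0.0, 0.083],[-0.081, 0.056, 0.059, 0.0, -0.0, 0.083],[-0.073, 0.066, 0.059, 0.0, -0.0, 0.083],[-0.064, 0.075, 0.059, 0.0, -0.0, 0.083],[-0.053, 0.083, 0.059, 0.0, -0.0, 0.083],[-0.042, 0.089, 0.059, 0.0, -0.0, 0.083]
```

The stand fits at about (0.702, 0.207) with yaw −4.2° in world coordinates. The vase axis is at (0.552,−0.2265), the flower at azimuth −13.5°, and the knob at (0.482,−0.318).

Emit:
{"op": "arm_command", "data": {"moves": [[-0.096,0.021,0,0,0,0.083],[-0.093,0.033,0,0,0,0.083],[-0.088,0.045,0,0,0,0.083],[-0.081,0.056,0,0,0,0.083],[-0.073,0.066,0,0,0,0.083],[-0.064,0.075,0,0,0,0.083],[-0.053,0.083,0,0,0,0.083],[-0.042,0.089,0,0,0,0.083],[0,0,0.1,0,0,0],[0,0,0.1,0,0,0],[0,0,0.1,0,0,0],[0,0,0,0,0,0]], "grip": 0, "squeeze": 40}}

```text
clock: 4.5
position: [0.4808, -0.3162, 0.2]
ee_rot: [0.948, -0.317, -0.002, -0.001]
force: [0.0, -0.1, 0.3]
width: 0.0425
gripper_force: 0.0
```

```bash
python3 - <<'E'
from h import *
rows([.482,-.318,.096],down(-37.2))
E
```

```text
[0.003, 0.001, 0.139, 0.0, 0.001, 0.001],[0.003, 0.001, 0.139, 0.0, 0.001, 0.001],[0.003, 0.001, 0.139, 0.0, 0.001, 0.001]
```

Emit:
{"op": "arm_command", "data": {"moves": [[0.003,0.001,0.139,0,0.001,0.001],[0.003,0.001,0.139,0,0.001,0.001],[0.003,0.001,0.139,0,0.001,0.001],[0,0,0,0,0,0]]}}

```text
clock: 4.9
position: [0.4825, -0.3181, 0.0958]
ee_rot: [0.948, -0.319, -0.001, 0.0]
force: [-0.2, -0.2, 0.4]
width: 0.0429
gripper_force: 0.0
```

Emit:
{"op": "arm_command", "data": {"moves": [[0,0,0,0,0,0],[0,0,0,0,0,0],[0,0,0,0,0,0],[0,0,0,0,0,0],[0,0,0,0,0,0]], "grip": -1}}

```text
clock: 5.4
position: [0.4853, -0.3204, 0.1006]
ee_rot: [0.948, -0.319, 0.004, 0.002]
force: [-4.8, -4.3, 7.1]
width: 0.0185
gripper_force: 40.2
```

```bash
python3 - <<'E'
from h import *
st=bot.read_state();print(st['position'],st['width'],st['gripper_force'],st['force'])
C=np.array([.552,-.2265]);p=st['position'][:2]-C;print(np.hypot(*p),np.degrees(np.arctan2(*p[::-1])))
# arc rows: orbit by d deg about C; tool rotates along
R0=Rn.from_quat(st['ee_rot']);n=9;d=56/n
Rc=R0;q=p.copy();out=[]
for i in range(n):
    Z=Rn.from_euler('z',d,degrees=True);q2=Z.apply([*q,0])[:2]
    out.append(np.round(np.r_[Rc.inv().apply([*(q2-q),0])/.25,(Rc.inv()*Z*Rc).as_rotvec()/(np.pi/2)],3).tolist());q=q2;Rc=Z*Rc
print(out)
E
```

```text
[ 0.48534525 -0.32037944  0.10059172] 0.01854848104284948 40.232418179512024 [-4.75223428 -4.26821601  7.06754193]
0.11513559268884405 -125.37489031319238
[[0.05, -0.004, 0.0, 0.001, 0.0, -0.069], [0.05, -0.004, 0.0, 0.001, 0.0, -0.069], [0.05, -0.004, 0.0, 0.001, 0.0, -0.069], [0.05, -0.004, 0.0, 0.001, 0.0, -0.069], [0.05, -0.004, 0.0, 0.001, 0.0, -0.069], [0.05, -0.004, 0.0, 0.001, 0.0, -0.069], [0.05, -0.004, 0.0, 0.001, 0.0, -0.069], [0.05, -0.004, 0.0, 0.001, 0.0, -0.069], [0.05, -0.004, 0.0, 0.001, 0.0, -0.069]]
```

```bash
python3 - <<'E'
from h import *
a=cap('wrist')[:,:,::-1];s=cap('scene')[:,:,::-1];d=cap('side')[:,:,::-1]
top=cv2.resize(a[150:400,120:520],(800,300*5//5),interpolation=2)
m=np.vstack([top,np.hstack([cv2.resize(s[140:230,180:300],(400,300),interpolation=2),cv2.resize(d[130:220,350:470],(400,300),interpolation=2)])])
cv2.imwrite('pics/m3.png',m)
E
```

```text
(no output)
```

View pics/m3.png

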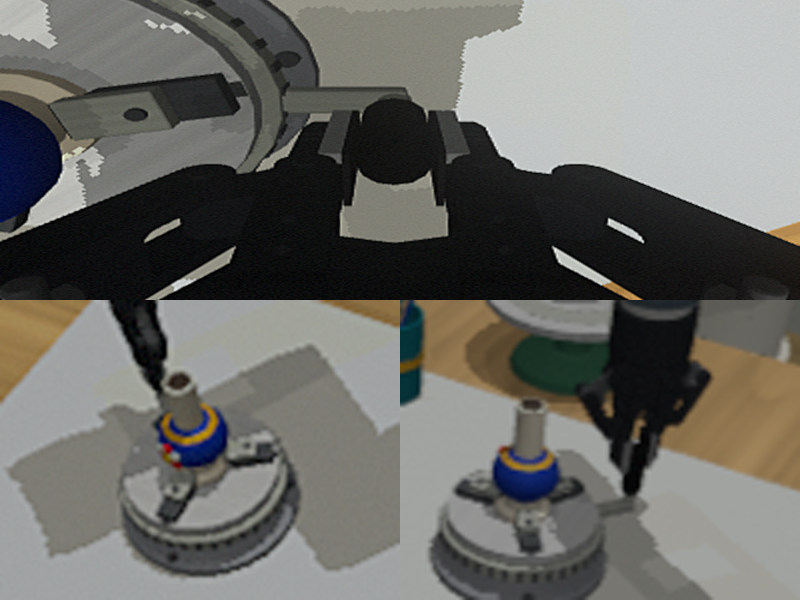

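The knob sits between the pads (around (395,140) in the crop), and the vase is still upright in the closed jaws. I'll swing the lever along the arc next.

Emit:
{"op": "arm_command", "data": {"moves": [[0.05,-0.003,0,0,0,-0.069],[0.05,-0.003,0,0,0,-0.069],[0.05,-0.003,0,0,0,-0.069],[0.05,-0.003,0,0,0,-0.069],[0.05,-0.003,0,0,0,-0.069],[0.05,-0.003,0,0,0,-0.069],[0.05,-0.003,0,0,0,-0.069],[0.05,-0.003,0,0,0,-0.069],[0.05,-0.003,0,0,0,-0.069],[0,0,0,0,0,0],[0,0,0,0,0,0]]}}

```text
clock: 6.65
position: [0.5913, -0.3346, 0.1004]
ee_rot: [0.987, 0.162, 0.001, 0.001]
force: [-4.9, 5.4, 6.5]
width: 0.0184
gripper_force: 40.6
```

```bash
python3 - <<'E'
from h import *
st=bot.read_state();p=st['position'][:2]-[.552,-.2265];print(np.hypot(*p),np.degrees(np.arctan2(*p[::-1])),st['force'],st['width'])
E
```

```text
0.11505940662069553 -70.00670841950848 [-4.92062122  5.40391073  6.49652007] 0.0184096051247499
```

Emit:
{"op": "arm_command", "data": {"moves": [[0.035,-0.002,0,0,0,-0.045],[0.035,-0.002,0,0,0,-0.045],[0,0,0,0,0,0],[0,0,0,0,0,0]]}}

```text
clock: 7.05
position: [0.6085, -0.3291, 0.1]
ee_rot: [0.973, 0.231, 0.003, 0.003]
force: [-0.1, -0.1, 0.1]
width: -0.0002
gripper_force: 0.0
```

```bash
python3 - <<'E'
from h import *
st=bot.read_state();p=st['position'][:2]-[.552,-.2265];print(np.hypot(*p),np.degrees(np.arctan2(*p[::-1])),st['force'],st['width'])
cap('wrist');cap('scene');cap('side')
S=P('scene');D=P('side')
for n in ['wrist','scene','side']: print([(np.round(d['xy']).tolist(),round(d['score'],2)) for d in bot.find_in('lever_knob',n)[:2]])
E
```

```text
0.11714302379813002 -61.16787739239943 [-0.06741271 -0.0569587   0.11605624] -0.00022995145322238133
[([236.0, 184.0], 0.69)]
[([242.0, 208.0], 0.8), ([233.0, 181.0], 0.3)]
[([327.0, 176.0], 0.56), ([387.0, 206.0], 0.55)]
```

Emit:
{"op": "arm_command", "data": {"moves": [[0.05,0,-0.1,0,0,0],[0.02,0,-0.19,0,0,0],[0,0,-0.19,0,0,0],[0,0,-0.19,0,0,0],[0,0,-0.1,0,0,0],[0,0,0,0,0,0],[0,0,0,0,0,0]], "grip": 1}}

```text
clock: 8.05
position: [0.6224, -0.3205, 0.2914]
ee_rot: [0.973, 0.231, 0.002, 0.002]
force: [-0.2, -0.1, -0.4]
width: 0.0857
gripper_force: 0.0
```

```bash
python3 - <<'E'
from h import *
st=bot.read_state();print(st['position']);np.save('w3.npy',P('wrist',st));a=cap('wrist')[:,:,::-1];s=cap('scene')[:,:,::-1];d=cap('side')[:,:,::-1]
top=cv2.resize(a[100:330,140:500],(800,300*5//5+100),interpolation=2)
m=np.vstack([top,np.hstack([cv2.resize(s[150:240,180:300],(400,200),interpolation=2),cv2.resize(d[140:230,350:470],(400,200),interpolation=2)])])
cv2.imwrite('pics/m4.png',m)
E
```

```text
[ 0.62236727 -0.32049157  0.29143342]
```

View pics/m4.png

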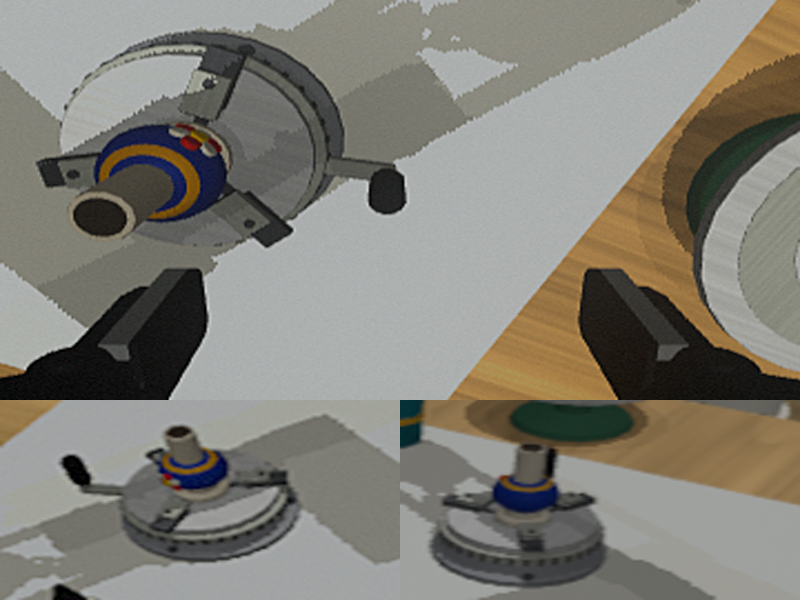

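The jaws now stand back from the foot, the vase is upright and the lever has swung round. The knob top is at crop (387,197), the neck rim at (103,216) and the flower at (197,138).

```bash
python3 - <<'E'
from h import *
W=np.load('w3.npy');C=np.array([.552,-.2265,0])
f=lambda x,y:(140+x/2.2222,100+y/1.7391)
k=onplane(W,f(387,197),.106);d=k-C;print('knob',k,np.hypot(d[0],d[1]),np.degrees(np.arctan2(d[1],d[0])))
n=onplane(W,f(103,216),.176);print('neck',n)
fl=onplane(W,f(197,138),.1025);d=fl-n;print('flower',fl,np.degrees(np.arctan2(d[1],d[0])),np.hypot(d[0],d[1]))
st=bot.read_state();C2=[.5525,-.2265]
Rg=Rn.from_quat(st['ee_rot']);x=Rg.as_matrix()[:,0];print('tool x az',np.degrees(np.arctan2(x[1],x[0])))
rows([*C2,.262],down(24))
E
```

```text
knob [ 0.59036522 -0.33530133  0.106     ] 0.11536732506835579 -70.57647240977262
neck [ 0.55405492 -0.22796882  0.176     ]
flower [ 0.58261111 -0.23436187  0.1025    ] -12.619088953052449 0.02926306775916243
tool x az 26.744048165846117
[-0.026, -0.153, 0.036, 0.0, -0.0, 0.01],[-0.029, -0.153, 0.036, 0.0, -0.0, 0.01],[-0.031, -0.152, 0.036, 0.0, -0.0, 0.01]
```

Emit:
{"op": "arm_command", "data": {"moves": [[-0.026,-0.153,0,0,0,0.01],[-0.029,-0.153,0,0,0,0.01],[-0.031,-0.152,0,0,0,0.01],[0,0,0.16,0,0,0],[0,0,0,0,0,0],[0,0,0,0,0,0]], "squeeze": 30}}

```text
clock: 8.8
position: [0.5529, -0.2269, 0.2498]
ee_rot: [0.978, 0.208, 0.0, 0.001]
force: [-0.3, -0.3, 0.4]
width: 0.0853
gripper_force: 0.0
```

```bash
python3 - <<'E'
from h import *
print(bot.read_state()['position']);rows([.553,-.227,.156],down(24))
E
```

```text
[ 0.55285451 -0.22686292  0.24983557]
[0.0, -0.0, 0.125, 0.0, -0.0, 0.0],[0.0, 0.0, 0.125, 0.0, -0.0, 0.0],[0.0, 0.0, 0.125, 0.0, -0.0, 0.0]
```

Emit:
{"op": "arm_command", "data": {"moves": [[0,0,0.125,0,0,0],[0,0,0.125,0,0,0],[0,0,0.125,0,0,0],[0,0,0,0,0,0]]}}

```text
clock: 9.2
position: [0.5522, -0.2271, 0.154]
ee_rot: [0.978, 0.208, -0.001, 0.0]
force: [-0.5, 0.1, 0.9]
width: 0.0853
gripper_force: 0.0
```

Emit:
{"op": "arm_command", "data": {"moves": [[0,0,0,0,0,0],[0,0,0,0,0,0],[0,0,0,0,0,0],[0,0,0,0,0,0],[0,0,0,0,0,0],[0,0,0,0,0,0],[0,0,0,0,0,0]], "grip": -1, "squeeze": 45}}

```text
clock: 9.9
position: [0.5543, -0.2273, 0.1583]
ee_rot: [0.978, 0.208, 0.002, 0.002]
force: [-1.1, 1.2, 7.0]
width: 0.027
gripper_force: 43.7
```

```bash
cat > tgt.py <<'E'
from h import *
cx,cy,cyaw=.7024,.207,-.0726
Rc=Rn.from_euler('z',cyaw)*Rn.from_euler('y',-.44)   # x -> back & up
print('head x',Rc.apply([1,0,0]),'z',Rc.apply([0,0,1]))
lens=np.array([cx,cy,.303]);focus=lens-.15*Rc.apply([1,0,0])
vo=focus-Rc.apply([.032,0,.0425])
E
cat > g.py <<'E'
from tgt import *
st=bot.read_state();Rt=Rn.from_quat(st['ee_rot']);pt=np.array(st['position'])
Rv=Rn.from_euler('z',-13.2,degrees=True);pv=np.array([.553,-.227,.06])
Rrel=(Rt.inv()*Rv);prel=Rt.inv().apply(pv-pt);np.savez('rel.npz',q=Rrel.as_quat(),p=prel);print('rel',prel.round(4))
Rg=Rc*Rrel.inv();pg=vo-Rg.apply(prel)
np.savez('goal.npz',q=Rg.as_quat(),p=pg);print('focus',focus,'vase',vo,'tcp',pg,Rg.as_quat())
E
python3 g.py
```

```text
head x [ 0.90236835 -0.06562728  0.42593947] z [-0.42481745  0.03089605  0.90475166]
rel [-0.0015 -0.0013  0.0983]
focus [0.56704475 0.21684409 0.23910908] vase [0.5562237  0.21763108 0.18702707] tcp [0.51565773 0.22063312 0.27657827] [0.93488816 0.27755292 0.20659921 0.07915354]
```

Emit:
{"op": "arm_command", "data": {"moves": [[0,0,-0.04,0,0,0],[0,0,-0.08,0,0,0],[0,0,-0.12,0,0,0],[0,0,-0.12,0,0,0],[0,0,-0.12,0,0,0],[0,0,-0.08,0,0,0],[0,0,0,0,0,0],[0,0,0,0,0,0]]}}

```text
clock: 10.7
position: [0.5528, -0.2267, 0.2968]
ee_rot: [0.978, 0.208, 0.002, 0.002]
force: [-0.8, -0.5, -3.4]
width: 0.0269
gripper_force: 44.6
```

```bash
python3 - <<'E'
from h import *
g=np.load('goal.npz');st=bot.read_state();print(st['qpos'],st['width'])
R=Rn.from_quat(g['q']); pre=g['p']+np.array([-.08,0,.06])
print('pre',pre);rows(pre,R)
E
```

```text
[-3.90962047e-01  2.67279423e-01  1.64603755e+00 -1.32629680e-03
  1.22359181e+00  7.60471576e-01] 0.02687881372682529
pre [0.43565773 0.22063312 0.33657827]
[0.027, -0.166, -0.015, -0.014, 0.022, -0.009],[0.03, -0.165, -0.018, -0.014, 0.022, -0.009],[0.033, -0.164, -0.02, -0.014, 0.022, -0.009],[0.036, -0.163, -0.023, -0.014, 0.022, -0.009],[0.039, -0.162, -0.025, -0.014, 0.022, -0.009],[0.043, -0.161, -0.027, -0.014, 0.022, -0.009],[0.046, -0.16, -0.029, -0.014, 0.022, -0.009],[0.049, -0.159, -0.031, -0.014, 0.022, -0.009],[0.052, -0.157, -0.033, -0.014, 0.022, -0.009],[0.056, -0.156, -0.034, -0.014, 0.022, -0.009],[0.059, -0.154, -0.036, -0.014, 0.022, -0.009]
```

Emit:
{"op": "arm_command", "data": {"moves": [[0.008,-0.05,-0.005,-0.004,0.007,-0.003],[0.016,-0.099,-0.01,-0.008,0.013,-0.005],[0.018,-0.099,-0.011,-0.008,0.013,-0.005],[0.019,-0.098,-0.012,-0.008,0.013,-0.005],[0.02,-0.098,-0.013,-0.008,0.013,-0.005],[0.022,-0.098,-0.014,-0.008,0.013,-0.005],[0.023,-0.097,-0.015,-0.008,0.013,-0.005],[0.025,-0.097,-0.016,-0.008,0.013,-0.005],[0.026,-0.096,-0.017,-0.008,0.013,-0.005],[0.027,-0.096,-0.017,-0.008,0.013,-0.005],[0.029,-0.095,-0.018,-0.008,0.013,-0.005],[0.03,-0.095,-0.019,-0.008,0.013,-0.005]]}}

```text
clock: 11.9
position: [0.4805, 0.0548, 0.3243]
ee_rot: [0.958, 0.251, 0.131, 0.047]
force: [0.6, 0.5, -2.5]
width: 0.0266
gripper_force: 44.8
```

```bash
python3 - <<'E'
from h import *
g=np.load('goal.npz');st=bot.read_state();print(st['qpos'],st['position'],st['force'])
R=Rn.from_quat(g['q']); pre=g['p']+np.array([-.08,0,.06])
rows(pre,R,10)
E
```

```text
[ 0.15565209 -0.08390284  2.0044083  -0.08290103  0.95205746  1.25310417] [0.48047143 0.05479183 0.32428919] [ 0.63106521  0.48899693 -2.45286043]
[0.019, -0.065, -0.011, -0.006, 0.009, -0.004],[0.019, -0.065, -0.012, -0.006, 0.009, -0.004],[0.02, -0.065, -0.012, -0.006, 0.009, -0.004],[0.021, -0.065, -0.012, -0.006, 0.009, -0.004],[0.021, -0.064, -0.013, -0.006, 0.009, -0.004],[0.022, -0.064, -0.013, -0.006, 0.009, -0.004],[0.022, -0.064, -0.013, -0.006, 0.009, -0.004],[0.023, -0.064, -0.014, -0.006, 0.009, -0.004],[0.023, -0.063, -0.014, -0.006, 0.009, -0.004],[0.024, -0.063, -0.014, -0.006, 0.009, -0.004]
```

Emit:
{"op": "arm_command", "data": {"moves": [[0.019,-0.065,-0.011,-0.006,0.009,-0.004],[0.019,-0.065,-0.012,-0.006,0.009,-0.004],[0.02,-0.065,-0.012,-0.006,0.009,-0.004],[0.021,-0.065,-0.012,-0.006,0.009,-0.004],[0.021,-0.064,-0.013,-0.006,0.009,-0.004],[0.022,-0.064,-0.013,-0.006,0.009,-0.004],[0.022,-0.064,-0.013,-0.006,0.009,-0.004],[0.023,-0.064,-0.014,-0.006,0.009,-0.004],[0.023,-0.063,-0.014,-0.006,0.009,-0.004],[0.024,-0.063,-0.014,-0.006,0.009,-0.004],[0,0,0,0,0,0],[0,0,0,0,0,0]]}}

```text
clock: 13.1
position: [0.4364, 0.2193, 0.3368]
ee_rot: [0.935, 0.278, 0.207, 0.079]
force: [-0.2, -1.7, -1.5]
width: 0.0271
gripper_force: 45.2
```

```bash
python3 - <<'E'
from tgt import *
g=np.load('goal.npz');rl=np.load('rel.npz');st=bot.read_state();print(st['position'],st['force'],st['width'],st['gripper_force'])
rows(g['p'],Rn.from_quat(g['q']),6)
Wp=P('wrist',st);np.save('w4.npy',Wp);w=cap('wrist');s=cap('scene');d=cap('side')
Rt=Rn.from_quat(st['ee_rot']);o=Rt.apply(rl['p'])+st['position'];Rv=Rt*Rn.from_quat(rl['q'])
pts={'foot':[0,0,0],'flower':[.032,0,.0425],'top':[0,0,.116],'shoulder':[0,0,.066]}
for n,p,im in [('scene',P('scene'),s),('side',P('side'),d),('wrist',Wp,w)]:
    for k,c in pts.items():
        u=proj(p,o+Rv.apply(c));print(n,k,u.round(1));cv2.circle(im,tuple(int(v) for v in u.round()),1,(0,255,0),-1)
    for X,c in [(lens,(255,0,255)),(focus,(0,255,255))]:
        u=proj(p,X);print(n,u.round(1));cv2.circle(im,tuple(int(np.clip(v,-99,999)) for v in u),1,c,-1)
w,s,d=[i[:,:,::-1] for i in (w,s,d)]
m=np.vstack([np.hstack([cv2.resize(s[170:290,280:400],(400,400),interpolation=2),cv2.resize(d[110:230,190:310],(400,400),interpolation=2)]),cv2.resize(w[150:400,:],(800,200))])
cv2.imwrite('pics/m5.png',m)
E
```

```text
head x [ 0.90236835 -0.06562728  0.42593947] z [-0.42481745  0.03089605  0.90475166]
[0.43641038 0.21930321 0.33684599] [-0.15092396 -1.74815223 -1.45338961] 0.027119873433686884 45.15265345573425
[0.027, 0.014, 0.059, 0.0, -0.0, 0.0],[0.027, 0.014, 0.059, 0.0, -0.0, 0.0],[0.027, 0.014, 0.059, 0.0, -0.0, 0.0],[0.027, 0.014, 0.059, 0.0, -0.0, 0.0],[0.027, 0.014, 0.059, 0.0, -0.0, 0.0],[0.027, 0.014, 0.059, 0.0, -0.0, 0.0]
scene foot [392.8 179.1]
scene flower [394.  168.3]
scene top [406.9 136.9]
scene shoulder [400.6 155.7]
scene [358.1 235.8]
scene [380.7 207.4]
side foot [324.1 234.5]
side flower [319.5 213.1]
side top [343.5 203.4]
side shoulder [334.6 217.7]
side [245.2 177.5]
side [290.7 222.4]
wrist foot [314.2 211. ]
wrist flower [344.2 195.9]
wrist top [313.6 302.9]
wrist shoulder [313.9 248.8]
wrist [486.5 -37.6]
wrist [360.8 123.4]
```

View pics/m5.png

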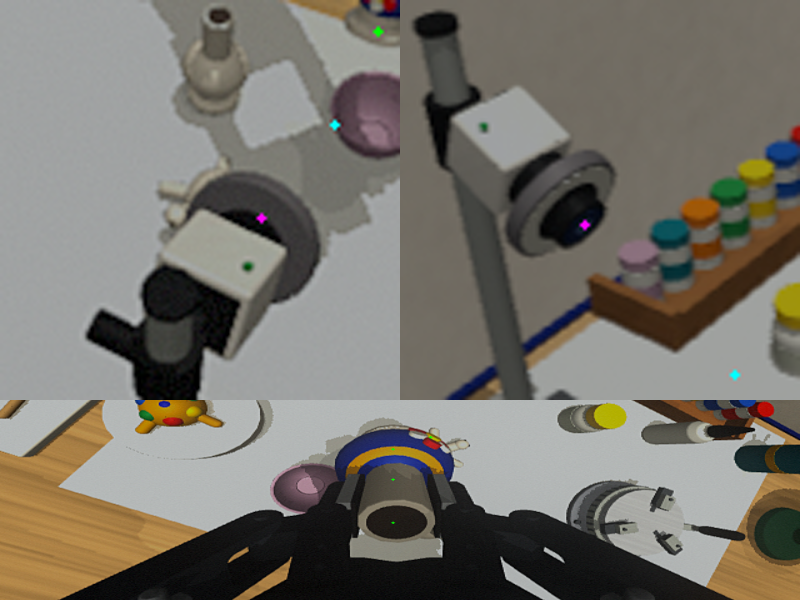

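In the side crop the predicted lens point lands on the lens at (585,225). In the wrist crop the predicted flower and neck points fall on the real ones, at (430,437) and (395,522). I'll move in to the focus point.

Emit:
{"op": "arm_command", "data": {"moves": [[0.027,0.014,0.059,0,0,0],[0.027,0.014,0.059,0,0,0],[0.027,0.014,0.059,0,0,0],[0.027,0.014,0.059,0,0,0],[0.0135,0.007,0.03,0,0,0],[0.0135,0.007,0.03,0,0,0],[0.0135,0.007,0.03,0,0,0],[0.0135,0.007,0.03,0,0,0],[0,0,0,0,0,0],[0,0,0,0,0,0],[0,0,0,0,0,0]]}}

```text
clock: 14.35
position: [0.517, 0.2214, 0.2779]
ee_rot: [0.935, 0.277, 0.209, 0.079]
force: [0.9, -0.6, -1.7]
width: 0.0271
gripper_force: 45.0
```

```bash
python3 - <<'E'
from tgt import *
g=np.load('goal.npz');rl=np.load('rel.npz');st=bot.read_state();print(st['position'],st['force'],st['width'],st['gripper_force'],np.abs(st['joint_vel']).max())
rows(g['p'],Rn.from_quat(g['q']),1)
Wp=P('wrist',st);w=cap('wrist');s=cap('scene');d=cap('side')
Rt=Rn.from_quat(st['ee_rot']);o=Rt.apply(rl['p'])+st['position'];Rv=Rt*Rn.from_quat(rl['q'])
print('flower in focus',Rc.inv().apply(o+Rv.apply([.032,0,.0425])-focus).round(4))
pts={'foot':[0,0,0],'flower':[.032,0,.0425],'top':[0,0,.116]}
for n,p,im in [('scene',P('scene'),s),('side',P('side'),d),('wrist',Wp,w)]:
    for k,c in pts.items(): cv2.circle(im,tuple(int(v) for v in proj(p,o+Rv.apply(c)).round()),1,(0,255,0),-1)
    cv2.circle(im,tuple(int(v) for v in proj(p,lens).round()),1,(255,0,255),-1)
w,s,d=[i[:,:,::-1] for i in (w,s,d)]
m=np.vstack([np.hstack([cv2.resize(s[160:280,300:420],(400,400),interpolation=2),cv2.resize(d[130:250,220:340],(400,400),interpolation=2)]),cv2.resize(w[100:350,:],(800,200))])
cv2.imwrite('pics/m6.png',m)
E
```

```text
head x [ 0.90236835 -0.06562728  0.42593947] z [-0.42481745  0.03089605  0.90475166]
[0.5170136  0.22143059 0.27786394] [ 0.88023537 -0.59580705 -1.74335311] 0.02712379237569945 45.02283453941345 0.004166020563664365
[-0.008, -0.001, 0.002, 0.001, -0.003, -0.001]
flower in focus [0.0019 0.0009 0.0007]
```

View pics/m6.png

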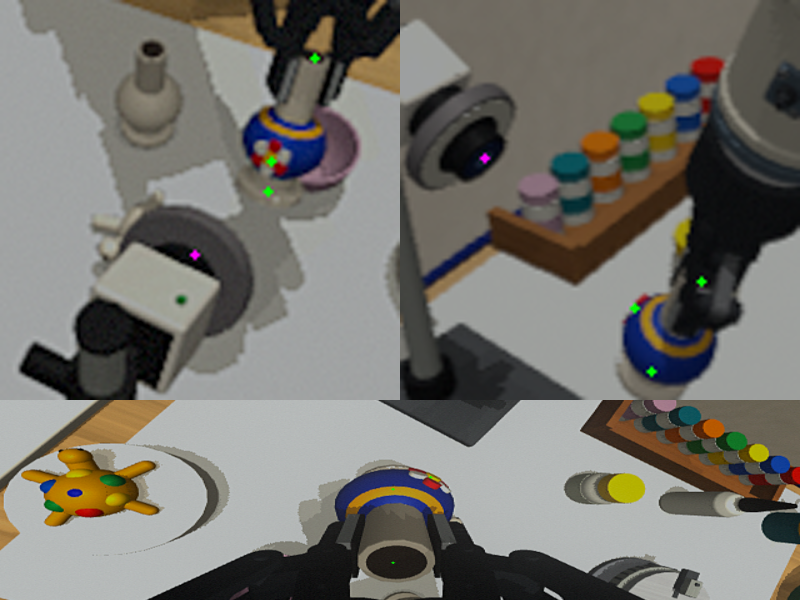

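The predicted flower point sits on the real flower in both outer views: (271,160) in the scene crop and (635,308) in the side crop. It is 2 mm from focus and nothing is touching, so I'm handing in.

```bash
python3 -c "
from rig import bot
print(bot.sign_off())"
```

```text
the job is handed in; nothing more can be done
None
```

I handed the job in at about 14.5 s of the 48 s: the lever is round at its stop, and the arm holds the vase still by its neck with the flower about 2 mm from the focus point by my own measurement, upright and facing the lens; sign-off gave no verdict.

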